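# Refit the drain panel of a bench wash station

## Task

Fit the loose white drain panel back into the grey wash station: hold it by its blue fin, angle its tongue under the lip of the fixed half until you feel it butt, then lower it flat and press until the orange catch snaps over its far edge. Leave it locked, flush and centred side to side in the station, use only gentle force, and do not disturb the petri dish, the white bottle or the beaker.

Things in the scene. Friction and masses are not known exactly. Their poses are not given: they have to be found in the camera images.
- panel_grip (a point): Centre of the grip faces of the panel's upright blue fin, 34 mm above the panel's underside, over its centre; -x to the tongue, z up. Loose rigid white plate 120 (x) x 150 (y) x 12 mm, about 0.22 kg, flat on the worktop at first. Fin: 14 mm thick along x (grip across this), 64 mm along y, from the plate's top to 46 mm above the underside.
- panel_tongue (a point): Tip of the panel's blue tongue, mid-width and mid-thickness, at panel x = -68.5 mm, 3 mm above the underside. The tongue sticks out 8.5 mm from the plate's edge (the shoulder, panel x = -60 mm), is 6 mm thick, flush with the underside, 146 mm wide. Axes as panel_grip.
- panel_far_edge (a point): Upper far edge of the panel, mid-width, opposite the tongue (panel x = +60 mm, 12 mm above the underside). Axes as panel_grip.
- station: Black foot plate, 262 x 196 x 5 mm, fixed; origin on the worktop under the nominal centre of the panel's seat, z up, x from groove to catch. The grey deck (lip, seat, catch) is bolted on it shifted up to 6 mm either way along x: the shift is in no reading, stays put, is found by feel. Locked panel: axes as the station's, underside at z = 22 mm, top flush at z = 34 mm, tongue tip at z = 25 mm.
- lip_nominal (a point): Top of the lip's edge, mid-width, where it is with no deck shift: station x = -60 mm, z = 34 mm (true place up to 6 mm off along x). Lip: on the 180 mm wide fixed half, 4 mm thick, over a 10 mm deep groove, open below to z = 10 mm. The panel enters only tilted, far end up 15 to 25 degrees, its shoulder's upper edge against this edge, then turns down about it.
- rail_nominal (a point): Top of the far rail's inner face, mid-width, with no deck shift: station x = +63 mm, z = 30 mm (true place shifts as the lip does). The 120 mm panel has about 2 mm of play between lip and rail, so it goes down only if it butts the lip. It rests flat on ledges at z = 22 mm, at deck x = -25 to -17 mm and +47 to +59 mm.
- catch (a joint): Orange spring catch on the far rail, 42 mm wide, m: 0 = forward (as found and when locked), grows when pushed back along +x, at most 9.5 mm. Its nose reaches deck x = 56 mm at z = 35 mm, its steep bevel rises to z = 58 mm. The panel's far edge pushes it back on the way down (a few newtons); it snaps forward over the panel's top once that is down.
- petri_dish: Small petri dish, 63 mm across, 14 mm tall, standing on the fixed half of the station (at about x = -115 mm); origin at its underside. Bystander.
- white_bottle: White bottle with red cap, 49 mm across, 110 mm tall, standing behind the work; origin at its underside. Bystander.
- beaker: Plastic beaker, 64 mm across, 78 mm tall, standing behind the work; origin at its underside. Bystander.
Not all that is in view belongs to the job. Of the things that look like the part that bears panel_grip, the larger one is meant.

How it is judged (in metres and radians):
On the way:
1. the panel, tilted with its far end up, has its tongue lowered into the groove below the lip (angle between panel_grip's own z axis and vertical above 0.12 rad and x of panel_tongue in the frame of station between -0.082 and -0.058 m and z of panel_tongue in the frame of station below 0.03 m), for 0.2 s.
At the end, for the whole second after the job is handed in: Panel flat in the station (0.025 rad), tongue under the lip, tongue and far edge within 2 mm of locked height, centred side to side within 8 mm, catch sprung forward over it (within 1.5 mm); petri dish within 15 mm, bottle and beaker within 20 mm of their starts (angle between panel_grip's own z axis and vertical below 0.025 rad and z of panel_tongue in the frame of station between 0.023 and 0.027 m and z of panel_far_edge in the frame of station between 0.032 and 0.036 m and x of panel_tongue in the frame of station below -0.058 m and y of panel_grip in the frame of station between -0.008 and 0.008 m and value of joint catch below 0.0015 m and distance of petri_dish from where it was at the start of the episode below 0.015 m and distance of each of white_bottle, beaker from where it was at the start of the episode below 0.02 m); the robot touches nothing.
It fails at once if the panel is forced against the station with more than 40 N (contact force between panel and station above 40 N).
It fails at once if the petri dish is moved by more than 15 mm (distance of petri_dish from where it was at the start of the episode above 0.015 m).
It fails at once if the white bottle or the beaker is moved by more than 20 mm (distance of any of white_bottle, beaker from where it was at the start of the episode above 0.02 m).
It also fails if it takes over 45 s, if anything falls off the work surface, if the arm or the gripper's body presses on something with over 40 N, if the wrist force passes 120 N, or if a joint passes its speed limit or range.

## Robot

A 6-joint arm with a two-finger parallel gripper is mounted at the origin on a cart in front of the work surface, level with it; the furniture and walls round the work are solid. World frame = base frame: x ahead of the robot, y to its left, z up, the work surface at z = 0. Lengths are in mm, angles in degrees, forces in N, time in s.
With the tool pointing down it reaches from about 300 to 850 mm from the base axis. Payload 4.2 kg.
Tool frame: the origin (TCP) lies midway between the tips of the shut fingers; the grasp point (between the pads) lies 19 mm behind it; z points along the fingers, y is the direction in which the jaws open and shut (so a half turn about z gives the same grasp; the last joint's range is limited). The gripper opens to 91 mm and grips with 3 to 60 N. Pads are 32 mm wide; open, the fingers measure 118 mm over their backs; the gripper's body (76 mm by 178 mm) begins 60 mm behind the grasp point.
Start: joints at [73.854, 18.312, 89.639, -0, 72.044, -1.146], TCP at [148.823, 555.423, 213.976] pointing down, gripper open.
Joint ranges: [-177.97, 177.97], [-48.28, 115.42], [12.27, 149.76], [-77.06, 257.06], [2.81, 150.46], [-146.56, 146.56]. Speed limits (degrees/s): [147.25, 147.25, 180, 180, 180, 180].

## Interface

Orientations are given as [roll, pitch, yaw] about the fixed x, y, z axes, in that order (R = Rz(yaw) Ry(pitch) Rx(roll)).
In Python, from workcell import env gives the robot as it stands.
- The arm moves only by the shell command python3 -m jog 'ROWS' [FORCE]. ROWS is JSON, a list of rows, each an object of numbers: "dx", "dy", "dz": the shift along the world's x, y, z in m; "wx", "wy", "wz": the turn, a rotation vector about the world's x, y, z in rad; "grip": the gripper's target within -1 to 1 (shut at 1, half-way at 0, fully open at -1). In form: [{"dx": .., "dy": .., "dz": .., "wx": .., "wy": .., "wz": .., "grip": ..}, ...]. A call has 1 to 10 rows; each row shifts and turns the commanded pose from where the row before left it; what a row does not reach is not made up. A row lasts 1/10 s, in which the tool goes at most 50 mm and 8.59 degrees, less where a joint would pass 70% of its speed; a pose out of reach is approached as far as the arm can. A call with a gripper value outside its range is refused whole. The fingers move at their own pace and stop on an object; FORCE is the grip in N (left out, the last holds). Time passes only in rows, so rows that do not move let the fingers close. It gives the time, the measured TCP pose, the force and the opening at its end, in the units of the state.
- env.state(): the state, without advancing time (a new reading comes with each control period).
- env.grab_frame(name): name is "side" or "top" or "wrist"; returns the picture (384x512x3 uint8, red, green, blue); there is no depth.
- env.get_calibration(name): a dict with "fx", "fy", "cx", "cy" (pixels), "k1" (the pictures are not rectified: a ray, as slopes to the right and down, at radius r is drawn at 1 + k1 r^2 times it, then the intrinsics apply), "R" (3x3) and "t" (3): a world point X has camera coordinates R X + t. Camera axes: x right, y down, z forward; pixel columns grow to the right and rows downward; lengths in mm; the calibration is good to about 2 mm. A picture is of the moment at which its call begins: read the wrist's pose just before it. get_calibration takes no time and is no camera call; for the wrist camera it gives the pose at the moment of the call.
- env.job_done(): hands the job in, once; it reports no verdict.
The state is a dict: "time_s": time; "qpos": joint angles; "qvel": joint speeds; "effort": joint torques, N m; "ee_pos": TCP position; "ee_rot": TCP orientation; "force": force on the tool from outside, world axes, zero at the start; "torque": the same for the moment, N m; "gripper_width": finger opening in mm.
Only numpy, scipy, OpenCV 4.12 (cv2) and the standard library are available. Lean on these libraries where they do the work, as an engineer would, in place of code of your own. Each camera call takes 0.05 s, during which the arm holds its last target. There are 200 camera calls.

## Working session

There is one attempt and no reset: what is moved stays moved. The work goes in short steps, Python scripts to look and compute and a shell command to move; the robot and the scene stay as the last step left them, time stands still between calls to the robot, and variables do not carry over. Pictures are saved under pics/ and viewed, about 8 in all and at most 12, crops included, and the job is handed in when it is done.

```bash
mkdir -p pics; cat > h.py <<'E'
import numpy as np, cv2
from workcell import env
def save(cam,name):
    c=env.get_calibration(cam); im=env.grab_frame(cam); cv2.imwrite('pics/'+name+'.png',im[:,:,::-1]); np.save('pics/'+name+'.npy',c,allow_pickle=True); return im,c
def load(name): return np.load('pics/'+name+'.npy',allow_pickle=True).item()
def ray(c,u,v):
    d=np.array([(u-c['cx'])/c['fx'],(v-c['cy'])/c['fy']]); s=d.copy()
    for _ in range(20): s=d/(1+c['k1']*(s@s))
    R=np.array(c['R']);t=np.array(c['t'])
    return -R.T@t, R.T@np.array([s[0],s[1],1])
def at(c,u,v,z):
    o,d=ray(c,u,v); return o+d*(z-o[2])/d[2]
def proj(c,X):
    p=np.array(c['R'])@np.array(X)+np.array(c['t']); s=p[:2]/p[2]; s=s*(1+c['k1']*(s@s)); return s[0]*c['fx']+c['cx'],s[1]*c['fy']+c['cy']
E
python3 - <<'E'
from h import *
a,c=save('top','top0'); b,_=save('side','side0')
cv2.imwrite('pics/top0x.png',cv2.resize(a[:,:,::-1],(800,600),interpolation=cv2.INTER_CUBIC))
for n in('top','side'):
    c=env.get_calibration(n);print(n,ray(c,256,192))
print(env.state())
E
```

```text
top (array([ 374.11415795,    9.60708948, 1154.85271691]), array([ 0.15249361,  0.02234129, -0.98808268]))
side (array([277.71996838, 715.51338067, 554.56933092]), array([ 0.33322529, -0.76032673, -0.55757259]))
{'time_s': 0.1, 'qpos': array([ 7.38558498e+01,  1.83486682e+01,  8.96976242e+01, -4.04599122e-04,
        7.20424342e+01, -1.14551727e+00]), 'qvel': array([-0.06471886, -0.07215624, -0.17697154, -0.01119574, -0.07055923,
        0.08018685]), 'effort': array([-1.33598161e-03, -4.13328266e+01, -2.32506108e+01,  7.27978698e-02,
        4.22447501e-02, -6.03528611e-05]), 'ee_pos': array([148.68650094, 555.00123233, 213.20956115]), 'ee_rot': array([-1.79911283e+02, -1.38917829e-03,  1.65001491e+02]), 'force': array([-0.72201629, -0.29253392,  0.195037  ]), 'torque': array([0.0051157 , 0.02584207, 0.02305349]), 'gripper_width': 91.07704282292009}
```

View pics/top0x.png

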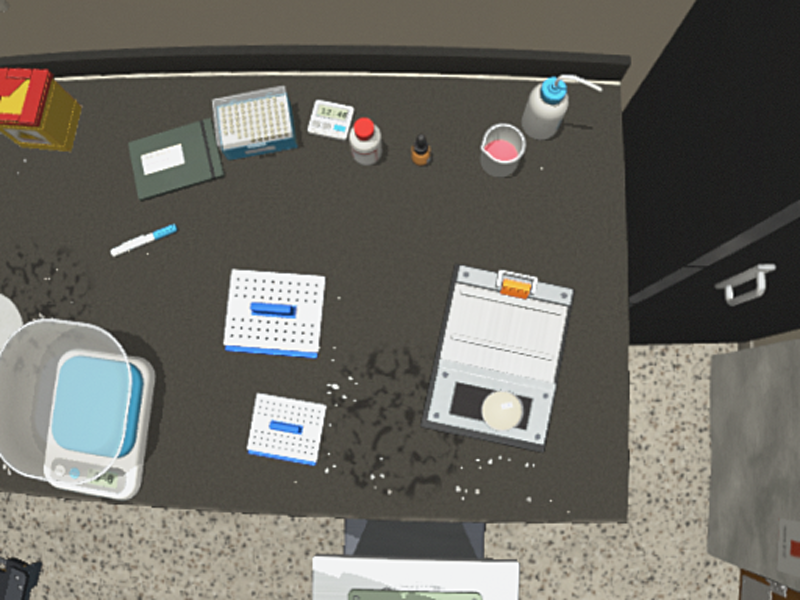

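View pics/side0.png

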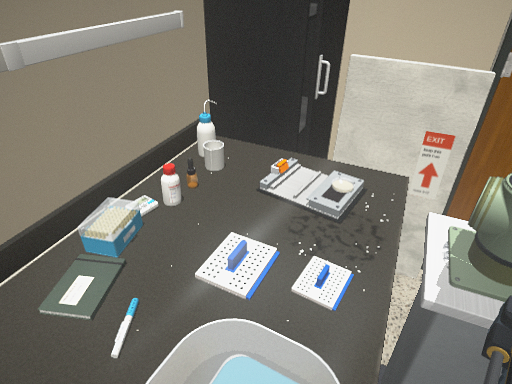

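The larger panel is at about (275,312) in the 800-wide top picture, tongue toward the robot. The station is at about (505,355), with its catch at the far end (516,285) and the dish at (502,410). I'll enlarge both.

```bash
python3 - <<'E'
from h import *
a=cv2.imread('pics/top0.png')
p=cv2.resize(a[165:235,135:215],None,fx=5,fy=5,interpolation=cv2.INTER_CUBIC)
s=cv2.resize(a[165:293,267:371],None,fx=4.6,fy=4.6,interpolation=cv2.INTER_CUBIC)
o=np.zeros((600,800,3),np.uint8); 
o[:350,:320]=p[:350,:320]
s=s[:588,:478];o[:s.shape[0],322:322+s.shape[1]]=s
cv2.imwrite('pics/crop0.png',o)
E
```

```text
(no output)
```

View pics/crop0.png

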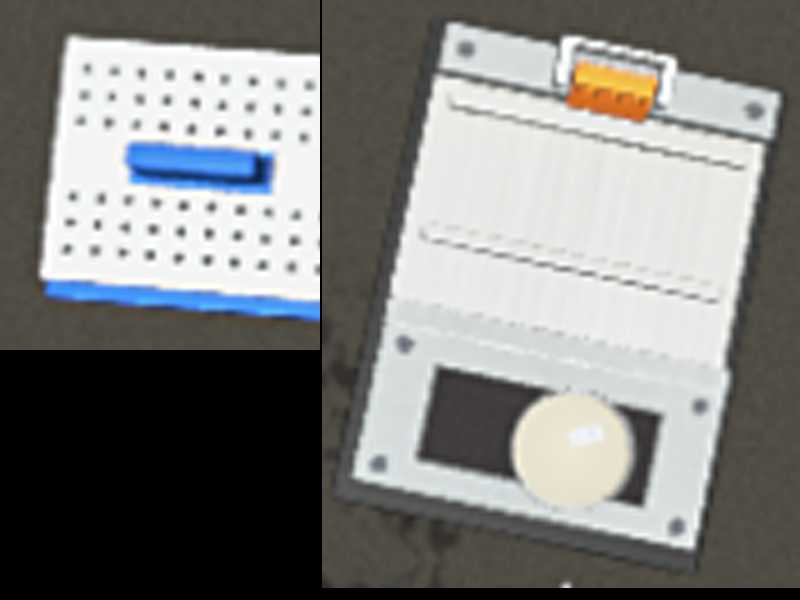

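```bash
python3 - <<'E'
from h import *
c=load('top0')
P=lambda x,y,z:at(c,134.6+x/5,164.6+y/5,z)[:2].round(1)
S=lambda x,y,z:at(c,266.6+(x-322)/4.6,164.6+y/4.6,z)[:2].round(1)
print('fin top ends',P(128,158,46),P(254,165,46))
print('plate far-left, near-left',P(68,38,12),P(41,278,12))
print('tongue left',P(46,295,6))
for n,x,y,z in[('foot nearL',337,492,5),('foot nearR',694,570,5),('foot farL',428,22,5),('deck nearL',352,478,34),('deck nearR',695,550,34),('rail farL',445,22,30),('rail farR',782,92,30),('lipL a',397,298,34),('lipR a',728,372,34),('lipL b',388,325,34),('rail innerL',437,70,30),('rail innerR',768,142,30),('screwNL',378,464,34),('screwNR',677,526,34),('sFL',404,343,34),('sFR',700,406,34),('rs L',466,48,30),('rsR',755,110,30),('catch noseL',567,105,35),('catch noseR',648,122,35),('dish',574,448,44)]:
  print(n,S(x,y,z))
c2=env.get_calibration('wrist'); print(ray(c2,256,192),c2['fx'])
E
```

```text
fin top ends [529.1 263.3] [527.4 202.1]
plate far-left, near-left [593.4 305.4] [473.2 311.3]
tongue left [465.4 309.9]
foot nearL [359.   -3.2]
foot nearR [ 322.1 -191.3]
foot farL [610.3 -45.9]
deck nearL [366.7 -10.3]
deck nearR [ 333.6 -186.6]
rail farL [605.4 -53.7]
rail farR [ 572.7 -232.5]
lipL a [459.3 -31.2]
lipR a [ 424.9 -202.8]
lipL b [445.3 -26.9]
rail innerL [579.6 -49.9]
rail innerR [ 545.9 -224.8]
screwNL [374.2 -23.4]
screwNR [ 345.7 -177.1]
sFL [436.3 -35.3]
sFR [ 407.2 -188.4]
rs L [591.8 -64.9]
rsR [ 562.7 -217.9]
catch noseL [ 562.  -117.8]
catch noseR [ 554.1 -160.3]
dish [ 384.5 -122.3]
(array([ 73.81045643, 574.50046161, 383.2581123 ]), array([ 0.27684607, -0.06652905, -0.95870949])) 345.6644674972179
```

Deck yaw is about -10.7°. The lip edge and rail agree on a deck centre near (501,-127), and the measured lip-to-rail distance is 122 mm against 123 expected. The panel is at about (529,233), yaw about -2.3°. Next I'll approach above it.

```bash
python3 -m jog '[{"dx":0.038,"dy":-0.0322,"dz":-0.004,"wz":-0.135,"grip":-0.1},{"dx":0.038,"dy":-0.0322,"dz":-0.004,"wz":-0.135,"grip":-0.1},{"dx":0.038,"dy":-0.0322,"dz":-0.004,"wz":-0.135,"grip":-0.1},{"dx":0.038,"dy":-0.0322,"dz":-0.004,"wz":-0.135,"grip":-0.1},{"dx":0.038,"dy":-0.0322,"dz":-0.004,"wz":-0.135,"grip":-0.1},{"dx":0.038,"dy":-0.0322,"dz":-0.004,"wz":-0.135,"grip":-0.1},{"dx":0.038,"dy":-0.0322,"dz":-0.004,"wz":-0.135,"grip":-0.1},{"dx":0.038,"dy":-0.0322,"dz":-0.004,"wz":-0.135,"grip":-0.1},{"dx":0.038,"dy":-0.0322,"dz":-0.004,"wz":-0.135,"grip":-0.1},{"dx":0.038,"dy":-0.0322,"dz":-0.004,"wz":-0.135,"grip":-0.1}]' 40
python3 -m jog '[{"grip":-0.1},{"grip":-0.1},{"grip":-0.1},{"grip":-0.1}]'
python3 - <<'E'
from h import *
save('wrist','w1'); s=env.state(); print(s['ee_pos'],s['ee_rot'],s['gripper_width'],s['qpos'])
E
```

```text
[148.72217884 555.05287267 213.34617102] [-1.79924812e+02 -1.30808646e-03  1.64999366e+02] 91.45824096845352 [ 7.38537533e+01  1.83419931e+01  8.96873447e+01 -2.05452316e-04
  7.20458619e+01 -1.14555020e+00]invalid input
invalid input
```

View pics/w1.png

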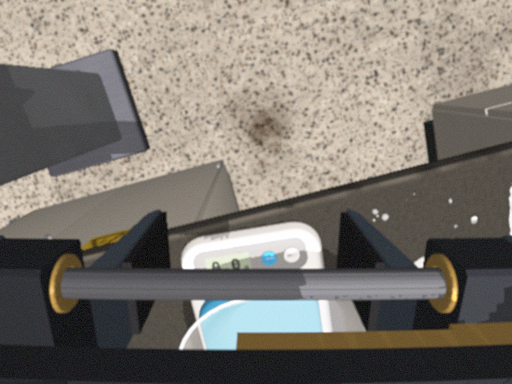

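The picture shows the start pose, because the jog was refused: all seven keys appear to be needed in each row. I'll repeat it in full form.

```bash
python3 -m jog '[{"dx":0.038,"dy":-0.0322,"dz":-0.004,"wx":0,"wy":0,"wz":-0.135,"grip":-0.1},{"dx":0.038,"dy":-0.0322,"dz":-0.004,"wx":0,"wy":0,"wz":-0.135,"grip":-0.1},{"dx":0.038,"dy":-0.0322,"dz":-0.004,"wx":0,"wy":0,"wz":-0.135,"grip":-0.1},{"dx":0.038,"dy":-0.0322,"dz":-0.004,"wx":0,"wy":0,"wz":-0.135,"grip":-0.1},{"dx":0.038,"dy":-0.0322,"dz":-0.004,"wx":0,"wy":0,"wz":-0.135,"grip":-0.1},{"dx":0.038,"dy":-0.0322,"dz":-0.004,"wx":0,"wy":0,"wz":-0.135,"grip":-0.1},{"dx":0.038,"dy":-0.0322,"dz":-0.004,"wx":0,"wy":0,"wz":-0.135,"grip":-0.1},{"dx":0.038,"dy":-0.0322,"dz":-0.004,"wx":0,"wy":0,"wz":-0.135,"grip":-0.1},{"dx":0.038,"dy":-0.0322,"dz":-0.004,"wx":0,"wy":0,"wz":-0.135,"grip":-0.1},{"dx":0.038,"dy":-0.0322,"dz":-0.004,"wx":0,"wy":0,"wz":-0.135,"grip":-0.1}]' 40
python3 -m jog '[{"dx":0,"dy":0,"dz":0,"wx":0,"wy":0,"wz":0,"grip":-0.1},{"dx":0,"dy":0,"dz":0,"wx":0,"wy":0,"wz":0,"grip":-0.1},{"dx":0,"dy":0,"dz":0,"wx":0,"wy":0,"wz":0,"grip":-0.1},{"dx":0,"dy":0,"dz":0,"wx":0,"wy":0,"wz":0,"grip":-0.1}]'
python3 - <<'E'
from h import *
save('wrist','w2'); s=env.state(); print(s['ee_pos'],s['ee_rot'],s['gripper_width'],s['qpos'])
E
```

```text
time_s: 1.15
ee_pos: [530.0, 231.8, 173.6]
ee_rot: [-180.0, -0.0, 87.3]
force: [0.0, 0.9, -0.4]
gripper_width: 50.2
time_s: 1.55
ee_pos: [527.8, 234.5, 174.2]
ee_rot: [-180.0, -0.0, 87.8]
force: [0.9, -0.3, -0.0]
gripper_width: 50.2
[527.81524555 234.56149581 174.19675793] [ 1.79999040e+02 -1.22584755e-02  8.77883745e+01] 50.33059403643398 [2.28133221e+01 2.01076438e+01 9.28982525e+01 1.16268976e-02
 6.69880489e+01 2.50204031e+01]
```

View pics/w2.png

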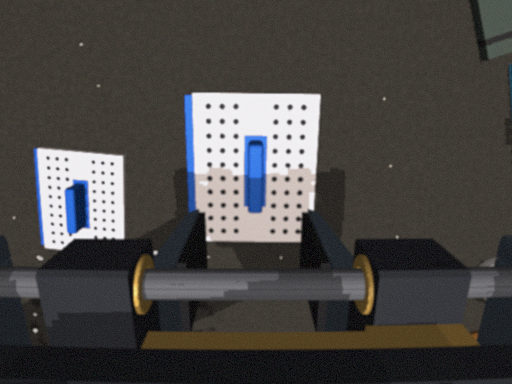

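The fin shows at columns 248–264, rows 143–212, and the plate's far corners are at (193,94) and (320,94).

```bash
python3 - <<'E'
from h import *
c=load('w2')
for u,v,z in[(255.5,143,46),(256,212,46),(193,94,12),(320,94,12),(303,242,12),(206,242,12)]: print(at(c,u,v,z).round(1))
E
```

```text
[531.  266.9  46. ]
[529.2 203.6  46. ]
[474.5 310.1  12. ]
[592.9 305.6  12. ]
[577.  156.1  12. ]
[475.5 160.   12. ]
```

```bash
python3 -m jog '[{"dx":0.0025,"dy":0,"dz":-0.03,"wx":0,"wy":0,"wz":0,"grip":-0.1},{"dx":0,"dy":0,"dz":-0.03,"wx":0,"wy":0,"wz":0,"grip":-0.1},{"dx":0,"dy":0,"dz":-0.03,"wx":0,"wy":0,"wz":0,"grip":-0.1},{"dx":0,"dy":0,"dz":-0.03,"wx":0,"wy":0,"wz":0,"grip":-0.1},{"dx":0,"dy":0,"dz":-0.02,"wx":0,"wy":0,"wz":0,"grip":-0.1},{"dx":0,"dy":0,"dz":-0.018,"wx":0,"wy":0,"wz":0,"grip":-0.1},{"dx":0,"dy":0,"dz":0,"wx":0,"wy":0,"wz":0,"grip":-0.1},{"dx":0,"dy":0,"dz":0,"wx":0,"wy":0,"wz":0,"grip":-0.1}]' 45
python3 -m jog '[{"dx":0,"dy":0,"dz":0,"wx":0,"wy":0,"wz":0,"grip":1},{"dx":0,"dy":0,"dz":0,"wx":0,"wy":0,"wz":0,"grip":1},{"dx":0,"dy":0,"dz":0,"wx":0,"wy":0,"wz":0,"grip":1},{"dx":0,"dy":0,"dz":0,"wx":0,"wy":0,"wz":0,"grip":1},{"dx":0,"dy":0,"dz":0,"wx":0,"wy":0,"wz":0,"grip":1},{"dx":0,"dy":0,"dz":0,"wx":0,"wy":0,"wz":0,"grip":1},{"dx":0,"dy":0,"dz":0,"wx":0,"wy":0,"wz":0,"grip":1}]'
```

```text
time_s: 2.4
ee_pos: [531.1, 234.2, 16.4]
ee_rot: [180.0, -0.0, 87.7]
force: [-0.4, 0.7, -0.2]
gripper_width: 50.2
time_s: 3.1
ee_pos: [530.8, 233.3, 16.2]
ee_rot: [-179.9, 0.0, 87.6]
force: [-3.6, 0.0, 4.7]
gripper_width: 13.6
```

Gripped: the opening is 13.6 mm for the 14 mm fin. Now lift, carry to the station, yaw to -10.7° and tilt 22°.

```bash
python3 -m jog '[{"dx":0,"dy":0,"dz":0.01,"wx":0,"wy":0,"wz":0,"grip":1},{"dx":0,"dy":0,"dz":0.025,"wx":0,"wy":0,"wz":0,"grip":1},{"dx":0,"dy":0,"dz":0.03,"wx":0,"wy":0,"wz":0,"grip":1},{"dx":0,"dy":0,"dz":0.03,"wx":0,"wy":0,"wz":0,"grip":1},{"dx":0,"dy":-0.02,"dz":0.02,"wx":0,"wy":0,"wz":0,"grip":1},{"dx":-0.003,"dy":-0.03,"dz":0.005,"wx":0,"wy":0,"wz":-0.029,"grip":1},{"dx":-0.003,"dy":-0.035,"dz":0,"wx":0,"wy":0,"wz":-0.029,"grip":1},{"dx":-0.003,"dy":-0.035,"dz":0,"wx":0,"wy":0,"wz":-0.029,"grip":1},{"dx":-0.003,"dy":-0.035,"dz":0,"wx":0,"wy":0,"wz":-0.029,"grip":1},{"dx":-0.003,"dy":-0.035,"dz":0,"wx":0,"wy":0,"wz":-0.029,"grip":1}]'
python3 -m jog '[{"dx":-0.003,"dy":-0.035,"dz":0,"wx":-0.01188,"wy":-0.06288,"wz":0,"grip":1},{"dx":-0.003,"dy":-0.035,"dz":0,"wx":-0.01188,"wy":-0.06288,"wz":0,"grip":1},{"dx":-0.002,"dy":-0.035,"dz":0,"wx":-0.01188,"wy":-0.06288,"wz":0,"grip":1},{"dx":-0.002,"dy":-0.035,"dz":0,"wx":-0.01188,"wy":-0.06288,"wz":0,"grip":1},{"dx":-0.001,"dy":-0.02,"dz":0,"wx":-0.01188,"wy":-0.06288,"wz":0,"grip":1},{"dx":0,"dy":-0.011,"dz":0,"wx":-0.01188,"wy":-0.06288,"wz":0,"grip":1},{"dx":0,"dy":0,"dz":-0.01,"wx":0,"wy":0,"wz":0,"grip":1},{"dx":0,"dy":0,"dz":-0.01,"wx":0,"wy":0,"wz":0,"grip":1},{"dx":0,"dy":0,"dz":0,"wx":0,"wy":0,"wz":0,"grip":1},{"dx":0,"dy":0,"dz":0,"wx":0,"wy":0,"wz":0,"grip":1}]'
python3 - <<'E'
from h import *
s=env.state(); print(s)
im,c=save('top','t3')
b,c2=save('side','s3')
A=cv2.resize(im[165:293,247:371],None,fx=3.2,fy=3.2,interpolation=cv2.INTER_CUBIC)
B=cv2.resize(b[90:250,230:390],None,fx=2.5,fy=2.5,interpolation=cv2.INTER_CUBIC)
o=np.zeros((412,800,3),np.uint8);o[:A.shape[0],:A.shape[1]]=A;o[:400,400:800]=B
cv2.imwrite('pics/c3.png',o[:,:,::-1])
E
```

```text
time_s: 4.1
ee_pos: [516.4, 42.0, 136.3]
ee_rot: [179.9, 0.0, 79.3]
force: [0.4, -0.8, -1.1]
gripper_width: 14.0
time_s: 5.1
ee_pos: [505.9, -127.0, 115.5]
ee_rot: [158.1, 0.0, 79.4]
force: [0.7, 0.5, -1.3]
gripper_width: 13.7
{'time_s': 5.1, 'qpos': array([-16.85501911,   9.91604501, 121.81745029,   5.21935486,
        26.53764328, -10.48675827]), 'qvel': array([-0.02601427, -0.57364433, -0.59619853,  0.16735209, -0.2601939 ,
       -0.15957786]), 'effort': array([ -0.13840217, -29.78287697, -19.52022135,   0.19643589,
        -1.70346268,   0.03018047]), 'ee_pos': array([ 505.91153344, -127.00285073,  115.52276569]), 'ee_rot': array([1.58058183e+02, 7.25819213e-03, 7.94074323e+01]), 'force': array([ 0.71417425,  0.53159242, -1.30163285]), 'torque': array([-0.01826787,  0.38510854,  0.02061457]), 'gripper_width': 13.703205058271951}
```

View pics/c3.png

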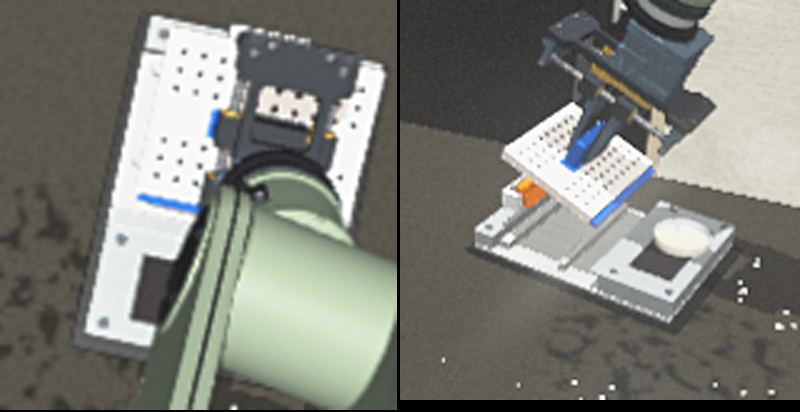

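The panel is tilted with its far end up and sits above the seat, tongue end facing the fixed half (tongue's left end at (138,198) in the left crop). I'll check the in-hand offset numerically, then lower.

```bash
python3 - <<'E'
from h import *
c=load('t3'); T=np.array([505.9,-127,115.5]); th=np.radians(21.95)
x=np.array([np.cos(np.radians(-10.6)),np.sin(np.radians(-10.6)),0]); y=np.array([-x[1],x[0],0]); z=np.array([0,0,1.])
X=x*np.cos(th)+z*np.sin(th); Z=-x*np.sin(th)+z*np.cos(th)
pt=T+X*-68.5+y*73+Z*(6-16.2)
u=246.6+138.5/3.2; v=164.7+198/3.2
print('pred',pt, proj(c,pt),'seen',(u,v)); d=at(c,u,v,pt[2])-pt; print('dx,dy station',d@x,d@y)
E
python3 -m jog '[{"dx":0,"dy":0,"dz":-0.01,"wx":0,"wy":0,"wz":0,"grip":1},{"dx":0,"dy":0,"dz":-0.01,"wx":0,"wy":0,"wz":0,"grip":1},{"dx":0,"dy":0,"dz":-0.01,"wx":0,"wy":0,"wz":0,"grip":1},{"dx":0,"dy":0,"dz":-0.008,"wx":0,"wy":0,"wz":0,"grip":1},{"dx":0,"dy":0,"dz":-0.005,"wx":0,"wy":0,"wz":0,"grip":1},{"dx":0,"dy":0,"dz":-0.003,"wx":0,"wy":0,"wz":0,"grip":1},{"dx":0,"dy":0,"dz":0,"wx":0,"wy":0,"wz":0,"grip":1},{"dx":0,"dy":0,"dz":0,"wx":0,"wy":0,"wz":0,"grip":1}]'
```

```text
pred [460.62584893 -44.25982659  80.43427672] (np.float64(289.4463591987901), np.float64(227.4213729981941)) seen (289.88125, 226.575)
dx,dy station 2.0902504574788274 -0.5747219940763579
time_s: 6.0
ee_pos: [505.6, -127.7, 70.2]
ee_rot: [158.0, 0.0, 79.3]
force: [0.0, 0.1, -2.5]
gripper_width: 13.8
```

```bash
python3 -m jog '[{"dx":0,"dy":0,"dz":-0.003,"wx":0,"wy":0,"wz":0,"grip":1},{"dx":0,"dy":0,"dz":-0.002,"wx":0,"wy":0,"wz":0,"grip":1},{"dx":0,"dy":0,"dz":0,"wx":0,"wy":0,"wz":0,"grip":1}]'
python3 -m jog '[{"dx":0,"dy":0,"dz":-0.002,"wx":0,"wy":0,"wz":0,"grip":1},{"dx":0,"dy":0,"dz":-0.001,"wx":0,"wy":0,"wz":0,"grip":1},{"dx":0,"dy":0,"dz":0,"wx":0,"wy":0,"wz":0,"grip":1}]'
python3 -m jog '[{"dx":0,"dy":0,"dz":-0.002,"wx":0,"wy":0,"wz":0,"grip":1},{"dx":0,"dy":0,"dz":-0.001,"wx":0,"wy":0,"wz":0,"grip":1},{"dx":0,"dy":0,"dz":0,"wx":0,"wy":0,"wz":0,"grip":1},{"dx":0,"dy":0,"dz":0,"wx":0,"wy":0,"wz":0,"grip":1}]'
python3 - <<'E'
from h import *
b,c2=save('side','s4')
B=cv2.resize(b[130:230,250:380],None,fx=6,fy=6,interpolation=cv2.INTER_CUBIC)
cv2.imwrite('pics/c4.png',B[:,:,::-1])
E
```

```text
time_s: 6.3
ee_pos: [505.1, -127.5, 64.7]
ee_rot: [158.0, 0.0, 79.3]
force: [0.4, -0.1, -1.9]
gripper_width: 14.0
time_s: 6.6
ee_pos: [505.2, -127.5, 61.8]
ee_rot: [158.0, 0.0, 79.3]
force: [-0.3, -0.5, -2.4]
gripper_width: 14.0
time_s: 7.0
ee_pos: [505.3, -127.6, 58.9]
ee_rot: [158.0, 0.0, 79.3]
force: [0.0, -0.6, -2.6]
gripper_width: 13.9
```

View pics/c4.png

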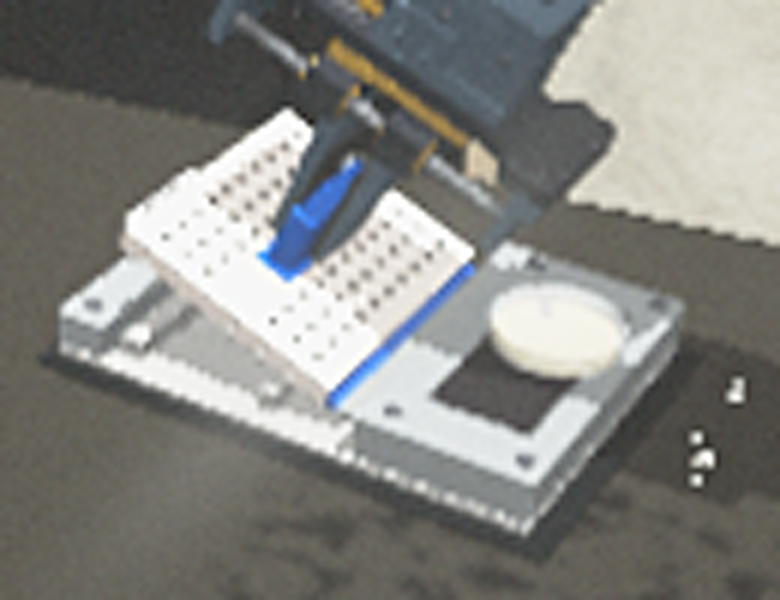

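No contact yet, and the tongue is seen just in front of the lip. Now slide toward the lip, watching the force.

```bash
python3 -m jog '[{"dx":-0.002,"dy":0.0004,"dz":0,"wx":0,"wy":0,"wz":0,"grip":1},{"dx":-0.002,"dy":0.0004,"dz":0,"wx":0,"wy":0,"wz":0,"grip":1},{"dx":-0.001,"dy":0.0002,"dz":0,"wx":0,"wy":0,"wz":0,"grip":1},{"dx":0,"dy":0,"dz":0,"wx":0,"wy":0,"wz":0,"grip":1}]'
python3 -m jog '[{"dx":-0.001,"dy":0.0002,"dz":0,"wx":0,"wy":0,"wz":0,"grip":1},{"dx":-0.001,"dy":0.0002,"dz":0,"wx":0,"wy":0,"wz":0,"grip":1},{"dx":0,"dy":0,"dz":0,"wx":0,"wy":0,"wz":0,"grip":1}]'
python3 -m jog '[{"dx":-0.001,"dy":0.0002,"dz":0,"wx":0,"wy":0,"wz":0,"grip":1},{"dx":0,"dy":0,"dz":0,"wx":0,"wy":0,"wz":0,"grip":1},{"dx":0,"dy":0,"dz":0,"wx":0,"wy":0,"wz":0,"grip":1}]'
python3 -m jog '[{"dx":-0.001,"dy":0.0002,"dz":0,"wx":0,"wy":0,"wz":0,"grip":1},{"dx":0,"dy":0,"dz":0,"wx":0,"wy":0,"wz":0,"grip":1},{"dx":0,"dy":0,"dz":0,"wx":0,"wy":0,"wz":0,"grip":1}]'
```

```text
time_s: 7.45
ee_pos: [500.0, -126.5, 59.0]
ee_rot: [158.0, 0.0, 79.3]
force: [-0.5, -1.1, -1.8]
gripper_width: 14.2
time_s: 7.75
ee_pos: [498.1, -126.1, 58.9]
ee_rot: [158.0, 0.0, 79.3]
force: [0.1, -0.9, -0.5]
gripper_width: 13.4
time_s: 8.05
ee_pos: [497.3, -126.0, 59.0]
ee_rot: [158.0, 0.0, 79.3]
force: [0.4, -0.0, -2.7]
gripper_width: 13.7
time_s: 8.35
ee_pos: [496.3, -125.8, 59.0]
ee_rot: [158.0, 0.0, 79.3]
force: [-0.4, -0.1, -1.6]
gripper_width: 13.6
```

```bash
python3 -m jog '[{"dx":-0.001,"dy":0.0002,"dz":0,"wx":0,"wy":0,"wz":0,"grip":1},{"dx":0,"dy":0,"dz":0,"wx":0,"wy":0,"wz":0,"grip":1},{"dx":0,"dy":0,"dz":0,"wx":0,"wy":0,"wz":0,"grip":1}]'
python3 -m jog '[{"dx":-0.001,"dy":0.0002,"dz":0,"wx":0,"wy":0,"wz":0,"grip":1},{"dx":0,"dy":0,"dz":0,"wx":0,"wy":0,"wz":0,"grip":1},{"dx":0,"dy":0,"dz":0,"wx":0,"wy":0,"wz":0,"grip":1}]'
```

```text
time_s: 8.65
ee_pos: [496.1, -125.8, 59.3]
ee_rot: [157.9, 0.0, 79.3]
force: [2.7, 0.6, -2.8]
gripper_width: 14.0
time_s: 8.95
ee_pos: [496.0, -125.9, 59.7]
ee_rot: [157.8, 0.0, 79.3]
force: [5.2, 0.2, -5.9]
gripper_width: 13.7
```

```bash
python3 -m jog '[{"dx":-0.001,"dy":0.0002,"dz":0,"wx":0,"wy":0,"wz":0,"grip":1},{"dx":0,"dy":0,"dz":0,"wx":0,"wy":0,"wz":0,"grip":1},{"dx":0,"dy":0,"dz":0,"wx":0,"wy":0,"wz":0,"grip":1}]'
```

```text
time_s: 9.25
ee_pos: [495.8, -125.9, 60.1]
ee_rot: [157.7, 0.1, 79.3]
force: [7.4, 0.3, -5.8]
gripper_width: 14.0
```

Butt felt: TCP x has stalled at about 496 and force x has risen to 7 N. That puts the lip edge at deck x ≈ -58.9, about 1 mm from what vision gave. Now turn down about the lip edge, keeping the light push.

```bash
python3 -m jog '[{"dx":0.0012,"dy":-0.0002,"dz":-0.0027,"wx":0.0097,"wy":0.0515,"wz":0,"grip":1},{"dx":0.0012,"dy":-0.0002,"dz":-0.0027,"wx":0.0097,"wy":0.0515,"wz":0,"grip":1},{"dx":0,"dy":0,"dz":0,"wx":0,"wy":0,"wz":0,"grip":1},{"dx":0,"dy":0,"dz":0,"wx":0,"wy":0,"wz":0,"grip":1}]'
```

```text
time_s: 9.65
ee_pos: [498.3, -126.4, 54.8]
ee_rot: [163.6, 0.1, 79.3]
force: [6.6, -0.4, -2.1]
gripper_width: 13.7
```

```bash
python3 -m jog '[{"dx":0.0009,"dy":-0.0002,"dz":-0.0028,"wx":0.0097,"wy":0.0515,"wz":0,"grip":1},{"dx":0.0009,"dy":-0.0002,"dz":-0.0028,"wx":0.0097,"wy":0.0515,"wz":0,"grip":1},{"dx":0,"dy":0,"dz":0,"wx":0,"wy":0,"wz":0,"grip":1},{"dx":0,"dy":0,"dz":0,"wx":0,"wy":0,"wz":0,"grip":1}]'
```

```text
time_s: 10.05
ee_pos: [500.2, -126.7, 49.1]
ee_rot: [169.6, 0.0, 79.3]
force: [7.3, -0.8, -2.0]
gripper_width: 13.7
```

```bash
python3 -m jog '[{"dx":0.0005,"dy":-0.0001,"dz":-0.002,"wx":0.0065,"wy":0.0343,"wz":0,"grip":1},{"dx":0.0004,"dy":-0.0001,"dz":-0.002,"wx":0.0065,"wy":0.0343,"wz":0,"grip":1},{"dx":0,"dy":0,"dz":0,"wx":0,"wy":0,"wz":0,"grip":1},{"dx":0,"dy":0,"dz":0,"wx":0,"wy":0,"wz":0,"grip":1}]'
```

```text
time_s: 10.45
ee_pos: [501.1, -126.8, 45.4]
ee_rot: [173.5, 0.0, 79.3]
force: [7.4, -1.2, 2.5]
gripper_width: 13.6
```

```bash
python3 -m jog '[{"dx":0.0002,"dy":0,"dz":-0.0018,"wx":0.0049,"wy":0.0257,"wz":0,"grip":1},{"dx":0.0002,"dy":0,"dz":-0.0018,"wx":0.0049,"wy":0.0257,"wz":0,"grip":1},{"dx":0,"dy":0,"dz":0,"wx":0,"wy":0,"wz":0,"grip":1},{"dx":0,"dy":0,"dz":0,"wx":0,"wy":0,"wz":0,"grip":1}]'
```

```text
time_s: 10.85
ee_pos: [501.7, -126.9, 41.9]
ee_rot: [176.5, 0.0, 79.4]
force: [8.7, -1.8, 3.6]
gripper_width: 13.9
```

```bash
python3 -m jog '[{"dx":0.0001,"dy":0,"dz":-0.0016,"wx":0.0049,"wy":0.0257,"wz":0,"grip":1},{"dx":0.0001,"dy":0,"dz":-0.0016,"wx":0.0049,"wy":0.0257,"wz":0,"grip":1},{"dx":0,"dy":0,"dz":0,"wx":0,"wy":0,"wz":0,"grip":1},{"dx":0,"dy":0,"dz":0,"wx":0,"wy":0,"wz":0,"grip":1}]'
```

```text
time_s: 11.25
ee_pos: [502.1, -127.0, 38.4]
ee_rot: [179.5, 0.0, 79.4]
force: [9.0, -2.0, 1.0]
gripper_width: 13.5
```

```bash
python3 -m jog '[{"dx":0,"dy":0,"dz":-0.001,"wx":0.0022,"wy":0.0118,"wz":0,"grip":1},{"dx":0,"dy":0,"dz":0,"wx":0,"wy":0,"wz":0,"grip":1},{"dx":0,"dy":0,"dz":0,"wx":0,"wy":0,"wz":0,"grip":1}]'
python3 - <<'E'
from h import *
b,c2=save('side','s5')
B=cv2.resize(b[130:230,250:380],None,fx=6,fy=6,interpolation=cv2.INTER_CUBIC)
cv2.imwrite('pics/c5.png',B[:,:,::-1]); print(env.state()['torque'])
E
```

```text
time_s: 11.55
ee_pos: [502.1, -127.0, 38.2]
ee_rot: [-179.9, 0.0, 79.4]
force: [5.6, -1.1, 6.9]
gripper_width: 13.7
[-0.31173379 -1.29261635  0.10529065]
```

View pics/c5.png

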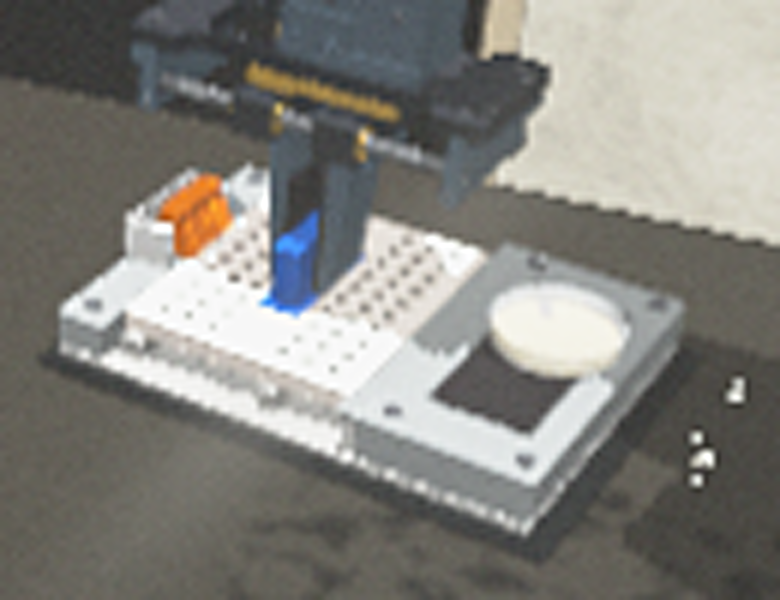

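The plate lies flat and flush and the catch's nose is over its far edge. The height has stalled at 38.2 mm, which is exactly the seated value. One more light press, then relax, open partway so the fingers stay clear of the catch, and lift.

```bash
python3 -m jog '[{"dx":0,"dy":0,"dz":-0.0015,"wx":0.0015,"wy":0.008,"wz":0,"grip":1},{"dx":0,"dy":0,"dz":0,"wx":0,"wy":0,"wz":0,"grip":1},{"dx":0,"dy":0,"dz":0,"wx":0,"wy":0,"wz":0,"grip":1}]'
python3 -m jog '[{"dx":0.001,"dy":-0.0002,"dz":0.001,"wx":-0.0015,"wy":-0.008,"wz":0,"grip":1},{"dx":0.001,"dy":-0.0002,"dz":0.001,"wx":0,"wy":0,"wz":0,"grip":1},{"dx":0,"dy":0,"dz":0,"wx":0,"wy":0,"wz":0,"grip":0.5},{"dx":0,"dy":0,"dz":0,"wx":0,"wy":0,"wz":0,"grip":0.4},{"dx":0,"dy":0,"dz":0,"wx":0,"wy":0,"wz":0,"grip":0.4},{"dx":0,"dy":0,"dz":0,"wx":0,"wy":0,"wz":0,"grip":0.4},{"dx":0,"dy":0,"dz":0,"wx":0,"wy":0,"wz":0,"grip":0.4}]'
```

```text
time_s: 11.9
ee_pos: [502.0, -127.0, 38.2]
ee_rot: [-179.5, 0.0, 79.3]
force: [1.1, -0.3, 18.5]
gripper_width: 13.7
time_s: 12.6
ee_pos: [500.4, -126.4, 36.2]
ee_rot: [-179.2, -0.0, 79.3]
force: [0.4, -0.1, -0.4]
gripper_width: 27.4
```

```bash
python3 -m jog '[{"dx":0,"dy":0,"dz":0.01,"wx":0,"wy":0,"wz":0,"grip":0.4},{"dx":0,"dy":0,"dz":0.02,"wx":0,"wy":0,"wz":0,"grip":0.4},{"dx":0,"dy":0,"dz":0.03,"wx":0,"wy":0,"wz":0,"grip":0.4},{"dx":0,"dy":0.03,"dz":0.04,"wx":0,"wy":0,"wz":0,"grip":0.4},{"dx":0,"dy":0.04,"dz":0.03,"wx":0,"wy":0,"wz":0,"grip":0.4},{"dx":0,"dy":0.05,"dz":0,"wx":0,"wy":0,"wz":0,"grip":0.4},{"dx":0,"dy":0.05,"dz":0,"wx":0,"wy":0,"wz":0,"grip":0.4},{"dx":0,"dy":0.05,"dz":0,"wx":0,"wy":0,"wz":0,"grip":0.4},{"dx":0,"dy":0.05,"dz":0,"wx":0,"wy":0,"wz":0,"grip":0.4},{"dx":0,"dy":0.05,"dz":0,"wx":0,"wy":0,"wz":0,"grip":0.4}]'
python3 - <<'E'
from h import *
b,_=save('side','s6'); a,c=save('top','t6')
B=cv2.resize(b[130:230,250:380],None,fx=3,fy=3,interpolation=cv2.INTER_CUBIC)
A=cv2.resize(a[165:293,267:371],None,fx=3.8,fy=3.8,interpolation=cv2.INTER_CUBIC)
o=np.zeros((487,800,3),np.uint8);o[:A.shape[0],:A.shape[1]]=A;o[:300,400:790]=B
cv2.imwrite('pics/c6.png',o[:,:,::-1])
a0=cv2.imread('pics/top0.png')[:,:,::-1]
d=cv2.absdiff(a0,a).max(2); print('bystander diff',[ (d[y0:y1,x0:x1]>40).sum() for x0,x1,y0,y1 in[(220,250,70,110),(300,345,75,118),(305,340,245,280)]], env.state()['force'])
E
```

```text
time_s: 13.6
ee_pos: [500.7, 195.5, 167.6]
ee_rot: [-179.4, -0.0, 79.4]
force: [1.2, -0.5, -0.3]
gripper_width: 27.4
bystander diff [np.int64(71), np.int64(0), np.int64(0)] [ 0.40985357 -0.6501318  -0.06735738]
```

View pics/c6.png

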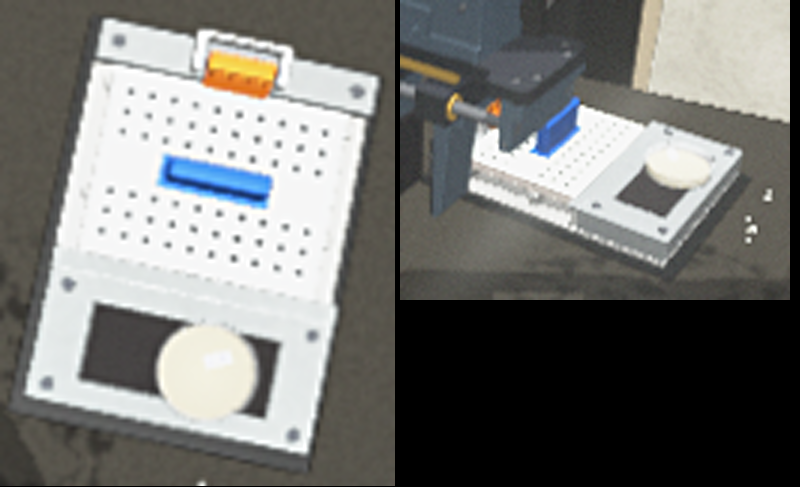

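The panel is flush and centred. The catch nose is within a pixel of where it was found, over the far edge, and the dish pixels are unchanged. I'll hand it in.

```bash
python3 -c "
from h import *
print(env.job_done())"
```

```text
the job is handed in; nothing more can be done
None
```

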